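# Lock the push-and-turn cap onto the solvent waste bottle

## Task

Close the amber waste bottle: pick up the red cap, set it over the bottle's neck so that its inner lugs drop between the yellow neck lugs, press it down against the sprung seal and turn it clockwise (seen from above) until it meets the stop, then let it spring up locked and let go. Be gentle: the pressing and twisting together must never load the bottle with more than 35 N of contact force, and leave the beaker, the small bottle and the vial rack where they stand.

Things in the scene. Friction and masses are not known exactly. Their poses are not given: they have to be found in the camera images.
- cap: Red 12-sided cap, a hollow shell open below, 52 mm across flats, 27.5 mm high, 0.03 to 0.06 kg, at the start open side down on the bench. Origin: centre of its lower rim; z up. Flats face 0, 30, 60.. degrees from its x axis: grip any opposite pair. Four inner lugs (5.6 mm wide, 0 to 4 mm above the rim, inward to 18 mm from the axis) point along +x, +y, -x, -y.
- cap_top (a point): Centre of the cap's top, 27 mm above its origin (the cap's inner ceiling is at 24 mm). Four white marks on the top lie above the four inner lugs.
- bottle: Amber waste bottle, 94 mm in diameter, fixed in a grey holder (124 mm square foot). Origin: centre of the holder's underside on the bench; z up. All heights here are of the cap's origin above this one: 135 mm with cap lugs resting on the neck lugs; 131 dropped into the gaps, just touching the seal; below 123.5 it can turn under the ridges; 120 hard bottom; about 126 locked.
- mouth (a point): Centre of the top of the bottle's neck, 144 mm above the bottle's origin. Neck 34 mm in diameter, its top edge tapered to 28 mm. The white sprung seal (21 mm in diameter) stands 11 mm out of it and pushes the cap up: 2.3 N at first touch, 0.9 N more per mm, so 9 to 12 N while turning and about 7 N when locked. The lugs flex: turning on past the stop meets 5 N m per rad, and each 0.1 N m adds 5 N of contact force.
- neck_lugs (a point): On the bottle's axis at the underside of the four yellow neck lugs, 130 mm above the bottle's origin. The lugs are 5 mm high, out to 21 mm from the axis, every 90 degrees, each 46 degrees wide with 44 degree gaps. Their angle about the axis is NOT that of this frame or the bottle's and differs every time: see it from above or feel for the gaps.
- ridge (a point): On the bottle's axis at the lower edge of the ridges, 127.5 mm above its origin. Each neck lug has, clockwise from the gap: a ridge 2.5 mm down, a pocket, a stop. Cap dropped in the gaps cannot turn until pressed so that its lugs pass below the ridges; then 0.6 to 1.15 rad clockwise to the stop. Let up there and it springs into the pockets, locked. Unlocked, it rises back to 131 mm.
- beaker: Small clear glass beaker, 64 mm across, 70 mm high, loose; origin at the centre of its underside. Leave alone.
- reagent: Small amber reagent bottle with blue cap, 54 mm across, 110 mm high, loose; origin at the centre of its underside. Leave alone.
- vialrack: Blue vial rack, 60 x 90 x 47 mm high, loose; origin at the centre of its underside. Leave alone.
Things that resemble listed ones, but are neither listed nor needed, are in the scene too. There is more than one size of the cap; the one meant has the size given above.

How it is judged:
By the outcome, as a careful person would: the job done as asked, in the order asked, and still so for the second after the job is handed in, with the robot touching nothing.
It also fails if it takes over 67 s, if anything falls off the work surface, if the arm or the gripper's body presses on something with over 40 N, if the wrist force passes 120 N, or if a joint passes its speed limit or range.

## Robot

A 7-joint arm with a two-finger parallel gripper is mounted at the origin on the work surface. World frame = base frame: x ahead of the robot, y to its left, z up, the work surface at z = 0. Lengths are in m, angles in rad, forces in N, time in s.
With the tool pointing down it reaches from about 0.425 to 0.875 m from the base axis. Payload 4.7 kg.
Tool frame: the origin (TCP) lies midway between the tips of the shut fingers; the grasp point (between the pads) lies 19 mm behind it (robot.grasp_offset is the distance from the TCP to the grasp point, in m); z points along the fingers, x is the direction in which the jaws open and shut, and the axes are right-handed (so a half turn about z gives the same grasp; the last joint's range is limited). The gripper opens to 85 mm and grips with 20 to 120 N. Pads are 22 mm wide; open, the fingers measure 114 mm over their backs; the gripper's body (76 mm by 85 mm) begins 54 mm behind the grasp point. The pads swing forward as they close: fully open they stand 13 mm farther back than shut.
Start: joints at [1.224, 0.321, -0.07, 1.45, 0.023, 1.371, -0.057], TCP at [0.229, -0.608, 0.208] pointing down, gripper open.
Joint ranges: [-2.86, 2.86], [-0.3, 2.09], [-1.38, 1.24], [0.06, 2.45], [-1.56, 4.7], [0.09, 2.05], [-2.69, 2.69]. Speed limits (rad/s): [2.57, 2.57, 3.14, 3.14, 3.14, 3.14, 3.14].

## Interface

Orientations are given as a rotation vector (axis times angle).
In Python, from plant import robot, imaging gives the robot as it stands.
- The arm moves only by the tool move_arm, never from a script. Its argument "rows" is a list of rows, each a list of 6 numbers: the shift along the world's x, y, z in m, then the turn, a rotation vector about the world's x, y, z in rad. In form: [[tx, ty, tz, ax, ay, az], ...]. A call has 1 to 20 rows; each row shifts and turns the pose as measured when the row begins; what a row does not reach is not made up. A row lasts 1/10 s, in which the tool goes at most 50 mm and 8.59 degrees, less where a joint would pass 70% of its speed; a pose out of reach is approached as far as the arm can. A call is refused whole if a number of a shift passes 0.05 or a number of a turn 0.15, either way. A call with a gripper value outside its range is refused whole. "grip" is the finger opening in m, from 0 to 0.0854, set as the call begins (left out, the last holds). The fingers move at their own pace and stop on an object; "force" is the grip in N (left out, the last holds). Time passes only in rows, so rows that do not move let the fingers close. It gives the time, the measured TCP pose, the force and the opening at its end, in the units of the state.
- robot.get_state(): the state, without advancing time (a new reading comes with each control period).
- imaging.camera(name): name is "scene" or "top"; returns the picture (420x560x3 uint8, red, green, blue); there is no depth.
- imaging.camera_info(name): a dict with "fx", "fy", "cx", "cy" (pixels), "camera_from_world" (4x4, takes a point from world to camera coordinates). Camera axes: x right, y up, looking along -z (the intrinsics and any distortion apply to the point x, -y, -z); pixel columns grow to the right and rows downward; lengths in m; the calibration is good to about 2 mm. A picture is of the moment at which its call begins. camera_info takes no time and is no camera call.
- robot.job_done(): hands the job in, once; it reports no verdict.
The state is a dict: "time": time; "qpos": joint angles; "joint_vel": joint speeds; "effort": joint torques, N m; "tcp_pos": TCP position; "orientation": TCP orientation; "contact_force": force on the tool from outside, world axes, zero at the start; "wrist_torque": the same for the moment, N m; "width": finger opening in m.
Only numpy, scipy, OpenCV 4.12 (cv2) and the standard library are available. Lean on these libraries where they do the work, as an engineer would, in place of code of your own. Each camera call takes 0.05 s, during which the arm holds its last target. There are 200 camera calls.

## Working session

There is one attempt and no reset: what is moved stays moved. The work goes in short steps, Python scripts to look and compute and a tool call to move; the robot and the scene stay as the last step left them, time stands still between calls to the robot, and variables do not carry over. Pictures are saved under pics/ and viewed, about 8 in all and at most 12, crops included, and the job is handed in when it is done.

Besides the shell and the picture viewer there is one more tool, called as a command line: name --pt "numbers of a row" for each row, then --argument value for the rest. move_arm: Moves the arm, as the interface text tells. Its arguments: {"type":"object","properties":{"rows":{"type":"array","items":{"type":"array","items":{"type":"number"}}},"grip":{"type":"number"},"force":{"type":"number"}},"required":["rows"]}

```bash
ls; mkdir -p pics; python3 - <<'E'
from plant import robot, imaging
import cv2, numpy as np
for n in("scene","top"):
    im=imaging.camera(n); cv2.imwrite(f"pics/{n}0.png",im[:,:,::-1]); i=imaging.camera_info(n); print(n,i)
print(robot.get_state(), robot.grasp_offset)
a=cv2.imread("pics/scene0.png");b=cv2.imread("pics/top0.png")
E
```

```text
pics
scene {'fx': 536.9914406898604, 'fy': 536.9914406898604, 'cx': 284.72206282848634, 'cy': 207.6722563092515, 'camera_from_world': array([[-0.0086119 ,  0.99990484, -0.01077712,  0.01036946],
       [-0.85282142, -0.00171677,  0.52219984,  0.46738817],
       [ 0.52213165,  0.01368809,  0.85275505, -1.47961915],
       [ 0.        ,  0.        ,  0.        ,  1.        ]])}
top {'fx': 448.3716062466021, 'fy': 448.3716062466021, 'cx': 285.97213723472066, 'cy': 212.8133070750794, 'camera_from_world': array([[-0.02718111, -0.9987454 , -0.04205724,  0.0293589 ],
       [ 0.99478307, -0.03116369,  0.09713629, -0.61671339],
       [-0.09832508, -0.03919756,  0.99438208, -0.76779157],
       [ 0.        ,  0.        ,  0.        ,  1.        ]])}
{'time': 0.1, 'qpos': array([ 1.22408982,  0.32172636, -0.07010014,  1.45153487,  0.02260805,
        1.37078638, -0.0568874 ]), 'joint_vel': array([ 3.52748129e-04, -1.17738001e-03,  5.15744378e-04, -4.31992102e-03,
        9.13751020e-06,  3.09844702e-04,  3.57790459e-04]), 'effort': array([ 6.30510658e-04, -4.94878685e+01, -3.83555358e-01, -3.15209877e+01,
        1.29938114e-02,  7.44954217e-03,  4.52902884e-05]), 'tcp_pos': array([ 0.22924998, -0.60768914,  0.20695675]), 'orientation': array([-2.58331054e+00,  1.78623822e+00,  2.23556899e-03]), 'contact_force': array([ 0.91890281,  0.88746233, -0.23880879]), 'wrist_torque': array([ 0.03149316,  0.03534548, -0.01440758]), 'width': 0.08535761796190043} 0.0187
```

View pics/scene0.png

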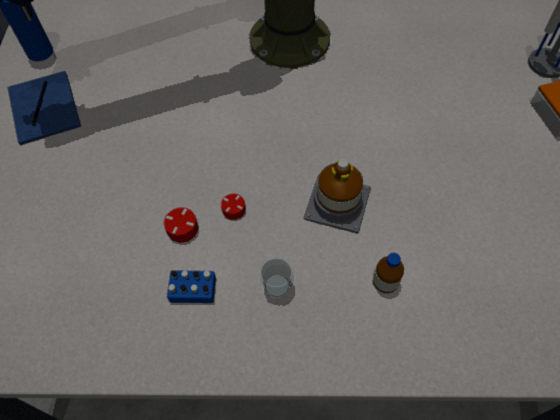

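View pics/top0.png

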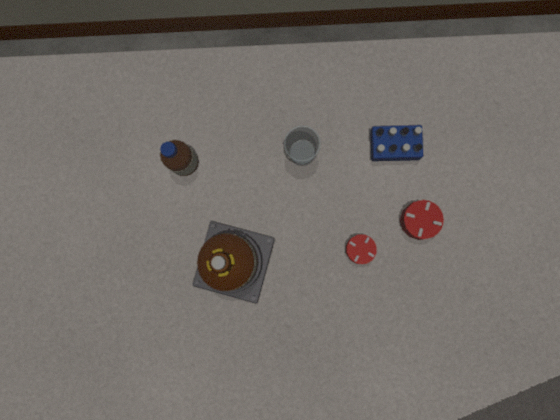

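The top view shows two red caps at (423,219), about 40 px across, and (361,249), about 30 px across. The bottle neck with its yellow lugs is near (220,263). In the scene view the caps are at (181,224) and (233,206), and the neck is at (343,168). Next I measure from both views.

```bash
cat > h.py <<'E'
import cv2, numpy as np
from plant import imaging
I={n:imaging.camera_info(n) for n in("scene","top")}
def ray(n,u,v):
    i=I[n];T=i["camera_from_world"];d=np.array([(u-i["cx"])/i["fx"],-(v-i["cy"])/i["fy"],-1.])
    R=T[:3,:3];return -R.T@T[:3,3],R.T@d
def on(n,u,v,z):
    c,d=ray(n,u,v);return c+d*(z-c[2])/d[2]
def tri(p,q):
    c1,d1=ray("scene",*p);c2,d2=ray("top",*q)
    s=np.linalg.lstsq(np.c_[d1,-d2],c2-c1,rcond=None)[0];a=c1+s[0]*d1;b=c2+s[1]*d2
    return (a+b)/2,np.linalg.norm(a-b)
def proj(n,P):
    i=I[n];T=i["camera_from_world"];c=T[:3,:3]@np.asarray(P)+T[:3,3]
    return i["cx"]+i["fx"]*c[0]/-c[2], i["cy"]-i["fy"]*c[1]/-c[2]
def blobs(m,amin):
    n,l,s,c=cv2.connectedComponentsWithStats(m.astype(np.uint8))
    return [(s[k],c[k],l==k) for k in range(1,n) if s[k][4]>=amin]
def masks(im):  # rgb
    r,g,b=[im[:,:,k].astype(int) for k in range(3)]
    return dict(red=(r>100)&(g<60)&(b<60), yellow=(r>120)&(g>90)&(b<90)&(r-b>70), white=(r>150)&(g>150)&(b>140))
E
python3 - <<'E'
from h import *
im={n:cv2.imread(f"pics/{n}0.png")[:,:,::-1] for n in I}
for n in I:
    M=masks(im[n])
    for k in M:
        for s,c,_ in blobs(M[k],8): print(n,k,s,np.round(c,1))
a=im["top"][230:300,180:270,::-1];b=im["scene"][145:235,295:385,::-1];c=im["top"][190:275,335:455,::-1]
R=lambda x,w:cv2.resize(x,w,interpolation=cv2.INTER_CUBIC)
cv2.imwrite("pics/c1.png",np.hstack([R(a,(450,350)),R(b,(350,350))]))
E
```

```text
scene red [540  81  20  31 324] [552.8  93. ]
scene red [221 194  24  19 312] [232.4 203.2]
scene red [164 208  32  27 581] [179.2 220.9]
top red [404 200  39  39 992] [423.1 219.1]
top red [347 235  29  29 550] [360.9 248.8]
top yellow [213 249   9   4  15] [217.1 250.1]
top yellow [230 255   4   9  15] [231.8 259.1]
top yellow [219 272   9   4  16] [223.4 273.8]
```

View pics/c1.png

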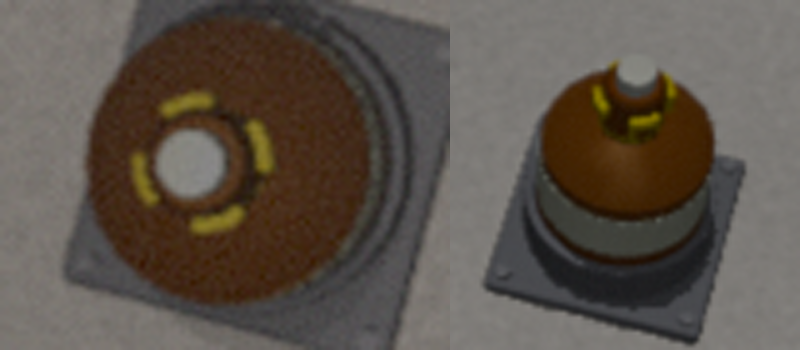

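The crop shows the seal at top (218,262.6) and scene (343.3,163.5). The four lugs lie around (221,262). Now I compute the poses of the cap, lugs and mouth.

```bash
cat >> h.py <<'E'
def capmarks(im,n,box):
    x,y,w,h=box; m=np.zeros(im.shape[:2],bool)
    red=masks(im)["red"]; mm=np.zeros_like(red); mm[y:y+h,x:x+w]=red[y:y+h,x:x+w]
    hull=cv2.convexHull(np.argwhere(mm)[:,::-1].astype(np.int32))
    hm=np.zeros(red.shape,np.uint8); cv2.fillConvexPoly(hm,hull,1); hm=cv2.erode(hm,np.ones((3,3)))
    w=(hm>0)&(im[:,:,1]>70)
    return hull,[ (s[4],c) for s,c,_ in blobs(w,4)]
E
python3 - <<'E'
from h import *
im={n:cv2.imread(f"pics/{n}0.png")[:,:,::-1] for n in I}
for nm,bs,bt in(("small",(221,194,24,19),(347,235,29,29)),("big",(164,208,32,27),(404,200,39,39))):
    hs,ms=capmarks(im["scene"],"scene",bs);ht,mt=capmarks(im["top"],"top",bt)
    print(nm,[(a,np.round(c,1)) for a,c in ms],[(a,np.round(c,1)) for a,c in mt])
    cs=np.mean([c for a,c in ms],0);ct=np.mean([c for a,c in mt],0)
    P,e=tri(cs,ct);print(" centre",P.round(4),"gap",e.round(4))
    q=[on("top",*c,P[2])-on("top",*ct,P[2]) for a,c in mt]
    A=np.degrees([np.arctan2(v[1],v[0]) for v in q]);print(" ang",A.round(1),"rad",[np.hypot(*v[:2]).round(4) for v in q])
    pts=np.array([on("top",*p[0],P[2])[:2] for p in ht]);print(" diam",2*cv2.minEnclosingCircle(pts.astype(np.float32))[1])
# seal/lugs
t=im["top"].astype(int);s=im["scene"].astype(int)
def seal(a,u,v,r=9):
    m=np.zeros(a.shape[:2],bool);m[v-r:v+r,u-r:u+r]=1
    m&=(a[:,:,2]>85)&(a.max(2)-a.min(2)<40);b=max(blobs(m,10),key=lambda k:k[0][4]);return b[0],b[1]
b1=seal(s,343,163,8);b2=seal(t,218,262)
print(b1,b2);P,e=tri(b1[1],b2[1]);print("seal",P,e)
m=np.zeros(t.shape[:2],bool);m[240:285,195:245]=1;m&=(t[:,:,0]-t[:,:,2]>55)&(t[:,:,1]>70)
L=[(k[1],k[0][4]) for k in blobs(m,6)];print(L)
Q=np.array([on("top",*c,.135)[:2] for c,_ in L]);print(Q.round(4))
c,r=cv2.minEnclosingCircle(Q.astype(np.float32));c=Q.mean(0);print(c,r,np.degrees(np.arctan2(*(Q-c).T[::-1])).round(1))
# holder gray corners at z0: bottle base
E
```

```text
small [(np.int32(9), array([236.7, 197.3])), (np.int32(9), array([225.7, 199.1])), (np.int32(10), array([239. , 206.5])), (np.int32(10), array([227.4, 208.8]))] [(np.int32(19), array([366.7, 240.2])), (np.int32(22), array([352.2, 243.5])), (np.int32(19), array([370.2, 253.9])), (np.int32(24), array([356.4, 257.8]))]
 centre [ 0.5498 -0.1204  0.0223] gap 0.0
 ang [ -33.7   58.  -121.8  148.6] rad [np.float64(0.0181), np.float64(0.0185), np.float64(0.0177), np.float64(0.0181)]
 diam 0.05207033455371857
big [(np.int32(17), array([183.6, 211.6])), (np.int32(18), array([169.4, 217.3])), (np.int32(21), array([189.5, 223.4])), (np.int32(17), array([174.4, 229.6]))] [(np.int32(35), array([427.3, 205.9])), (np.int32(36), array([410. , 214.8])), (np.int32(32), array([437. , 222.7])), (np.int32(36), array([420. , 231.9]))]
 centre [ 0.5992 -0.2299  0.0305] gap 0.0005
 ang [ -19.    71.5 -108.1  161.7] rad [np.float64(0.0239), np.float64(0.0244), np.float64(0.024), np.float64(0.024)]
 diam 0.06867586821317673
(array([335, 155,  16,  12, 157], dtype=int32), array([342.76433121, 159.63694268])) (array([211, 256,  14,  14, 145], dtype=int32), array([217.5862069 , 262.15862069]))
seal [0.53407803 0.11037517 0.15948494] 0.0010289719723699416
[(array([217.11428571, 250.11428571]), np.int32(35)), (array([231.75675676, 259.05405405]), np.int32(37)), (array([208.06896552, 265.51724138]), np.int32(29)), (array([223.05128205, 273.82051282]), np.int32(39))]
[[0.5525 0.1151]
 [0.5381 0.0926]
 [0.5292 0.1295]
 [0.5159 0.1064]]
[0.53393485 0.11090396] 0.019056105986237526 [  12.9  -77.1  104.3 -166. ]
```

The small cap is the one I want: 52 mm across, at (0.550,-0.120), with lugs at 57.8° mod 90. The neck axis is at about (0.534,0.1105), with gaps at 58.5° mod 90, so the cap is already nearly aligned. I'll grip with the jaw axis at +27.8°, which is a turn of +97°.

move_arm --pt "0.023 0.035 0 0 0 0.121" --pt "0.023 0.035 0 0 0 0.121" --pt "0.023 0.035 0 0 0 0.121" --pt "0.023 0.035 0 0 0 0.121" --pt "0.023 0.035 0 0 0 0.121" --pt "0.023 0.035 0 0 0 0.121" --pt "0.023 0.035 0 0 0 0.121" --pt "0.023 0.035 0 0 0 0.121" --pt "0.023 0.035 0 0 0 0.121" --pt "0.023 0.035 0 0 0 0.121" --pt "0.023 0.035 0 0 0 0.121" --pt "0.023 0.035 0 0 0 0.121" --pt "0.023 0.035 0 0 0 0.121" --pt "0.022 0.033 0 0 0 0.121" --pt "0 0 0 0 0 0" --grip 0.07

```text
time: 1.6
tcp_pos: [0.5508, -0.0955, 0.1999]
orientation: [3.021, 0.852, -0.01]
contact_force: [-0.4, 0.0, -0.1]
width: 0.0699
```

```bash
cat >> h.py <<'E'
from scipy.spatial.transform import Rotation as Ro
def st():
    from plant import robot
    s=robot.get_state();R=Ro.from_rotvec(s["orientation"]).as_matrix()
    print("t",round(s["time"],2),"p",s["tcp_pos"].round(4),"xang",np.degrees(np.arctan2(R[1,0],R[0,0])).round(2),"z",R[:,2].round(4),"F",s["contact_force"].round(2),"M",s["wrist_torque"].round(3),"w",round(s["width"],4),"q",s["qpos"].round(2))
    return s
E
python3 -c "from h import *;st()"
```

```text
t 1.6 p [ 0.5508 -0.0955  0.1999] xang 31.5 z [-0.0056 -0.0045 -1.    ] F [-0.39  0.04 -0.08] M [ 0.04  -0.049  0.009] w 0.0699 q [ 0.69  0.18 -0.64  1.67  0.12  1.33  0.58]
```

move_arm --pt "0 -0.012 -0.02 0.0045 -0.0056 -0.032" --pt "0 -0.0125 -0.03 0 0 -0.032" --pt "0 0 -0.03 0 0 0" --pt "0 0 -0.03 0 0 0" --pt "0 0 -0.02 0 0 0" --pt "0 0 0 0 0 0" --pt "0 0 0 0 0 0"

```text
time: 2.3
tcp_pos: [0.5484, -0.1219, 0.0645]
orientation: [3.051, 0.748, -0.004]
contact_force: [0.5, -0.1, 0.5]
width: 0.07
```

```bash
python3 - <<'E'
from h import *
st()
b=cv2.imread("pics/top0.png")[:,:,::-1];a=cv2.imread("pics/scene0.png")[:,:,::-1]
hs,ms=capmarks(a,"scene",(221,194,24,19));ht,mt=capmarks(b,"top",(347,235,29,29))
for n,m in(("scene",ms),("top",mt)): print(n,on(n,*np.mean([c for _,c in m],0),.0272).round(4))
im={n:imaging.camera(n) for n in I}
for n in I: cv2.imwrite(f"pics/{n}1.png",im[n][:,:,::-1])
R=lambda x,w:cv2.resize(x,w,interpolation=cv2.INTER_CUBIC)
cv2.imwrite("pics/c2.png",np.hstack([R(im["top"][200:300,310:410,::-1],(400,400)),R(im["scene"][155:255,185:285,::-1],(400,400))]))
E
```

```text
t 2.3 p [ 0.5484 -0.1219  0.0645] xang 27.55 z [-2.4e-03 -8.0e-04 -1.0e+00] F [ 0.51 -0.12  0.47] M [-0.041  0.024  0.038] w 0.07 q [ 0.68  0.31 -0.59  1.82  0.2   1.07  0.5 ]
scene [ 0.5529 -0.1197  0.0272]
top [ 0.5497 -0.1197  0.0272]
```

View pics/c2.png

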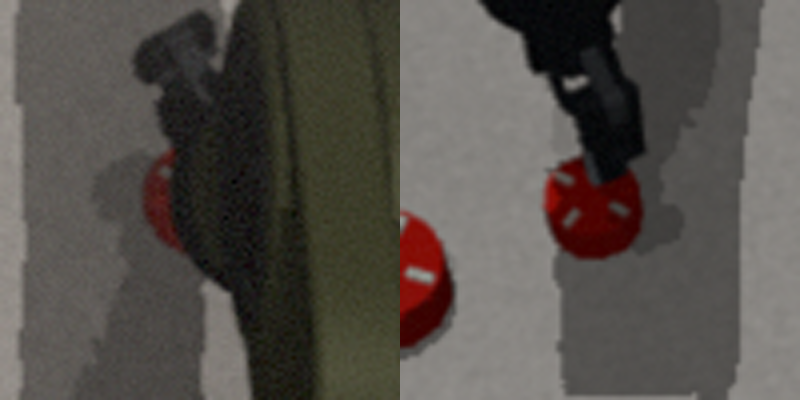

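The scene crop shows the fingers straddling the cap at about (233,206), clear of the larger cap. I shift the TCP to (0.551,-0.120) and descend.

move_arm --pt "0.0026 0.002 -0.015 0 0 0" --pt "0 0 -0.015 0 0 0" --pt "0 0 -0.012 0 0 0" --pt "0 0 -0.008 0 0 0" --pt "0 0 -0.005 0 0 0" --pt "0 0 0 0 0 0"

```text
time: 3.0
tcp_pos: [0.5533, -0.12, 0.0077]
orientation: [3.048, 0.747, 0.003]
contact_force: [-0.5, 1.0, -0.6]
width: 0.0703
```

```bash
python3 -c "from h import *;st()"
```

```text
t 3.0 p [ 0.5533 -0.12    0.0077] xang 27.55 z [ 0.0027 -0.0028 -1.    ] F [-0.46  1.01 -0.64] M [-0.045  0.018 -0.002] w 0.0703 q [ 0.65  0.39 -0.57  1.86  0.25  0.97  0.45]
```

move_arm --pt "-0.002 0 -0.003 0 0 0" --pt "0 0 -0.002 0 0 0" --pt "0 0 0 0 0 0"

```text
time: 3.3
tcp_pos: [0.5516, -0.12, 0.0028]
orientation: [3.048, 0.747, 0.004]
contact_force: [-0.4, 0.1, 0.3]
width: 0.0704
```

move_arm --pt "0 0 0 0 0 0" --pt "0 0 0 0 0 0" --pt "0 0 0 0 0 0" --pt "0 0 0 0 0 0" --pt "0 0 0 0 0 0" --pt "0 0 0 0 0 0" --grip 0.04 --force 60

```text
time: 3.9
tcp_pos: [0.5526, -0.1204, 0.004]
orientation: [3.046, 0.746, 0.007]
contact_force: [-0.1, 0.3, -1.7]
width: 0.04
```

```bash
python3 -c "from h import *;st()"
```

```text
t 3.9 p [ 0.5526 -0.1204  0.004 ] xang 27.53 z [ 0.0057 -0.0039 -1.    ] F [-0.1   0.33 -1.73] M [-0.03   0.041  0.043] w 0.04 q [ 0.65  0.39 -0.57  1.86  0.26  0.96  0.45]
```

The opening reached 0.040 m, so the fingers did not stop on a 52 mm cap. I need to look before moving.

```bash
python3 - <<'E'
from h import *
im={n:imaging.camera(n) for n in I}
for n in I: cv2.imwrite(f"pics/{n}2.png",im[n][:,:,::-1])
R=lambda x,w:cv2.resize(x,w,interpolation=cv2.INTER_CUBIC)
cv2.imwrite("pics/c3.png",np.hstack([R(im["top"][200:300,310:410,::-1],(400,400)),R(im["scene"][155:255,185:285,::-1],(400,400))]))
E
```

```text
(no output)
```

View pics/c3.png

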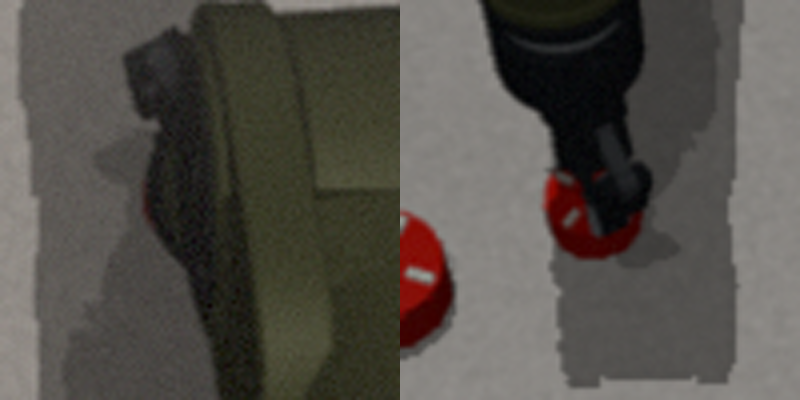

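```bash
python3 - <<'E'
from h import *
s=st();p=s["tcp_pos"];x=np.array([.886,.463,0])
cr=lambda P:(np.array(proj("scene",P))-[185,155])*4+[400,0]
for z in(.003,.01,.02,.03,.04): print(z,[cr([*(p+x*d)[:2],z]).round(0) for d in(.02,.035,-.02)])
print("cap rim/top", [cr([.551+dx,-.12,z]).round(0) for dx,z in((.026,0),(.026,.027),(-.026,.027))])
a=cv2.imread("pics/scene2.png")[:,:,::-1]
print([(k[0],k[1].round(1)) for k in blobs(masks(a)["red"],50)])
t=cv2.imread("pics/top2.png")[:,:,::-1]
E
```

```text
t 4.0 p [ 0.5526 -0.1204  0.004 ] xang 27.54 z [ 0.0056 -0.0039 -1.    ] F [-0.27 -0.47  0.06] M [ 0.061 -0.024 -0.048] w 0.0399 q [ 0.65  0.39 -0.57  1.86  0.26  0.96  0.45]
0.003 [array([607., 242.]), array([618., 263.]), array([577., 187.])]
0.01 [array([606., 235.]), array([617., 256.]), array([576., 181.])]
0.02 [array([604., 226.]), array([615., 247.]), array([574., 171.])]
0.03 [array([602., 216.]), array([614., 238.]), array([572., 161.])]
0.04 [array([601., 207.]), array([612., 228.]), array([570., 151.])]
cap rim/top [array([590., 255.]), array([586., 230.]), array([591., 149.])]
[(array([164, 208,  32,  28, 573], dtype=int32), array([179.5, 221. ]))]
```

The picture shows the cap unmoved at scene (233,207). The finger tips sit at about cap-top height, roughly 20 mm higher than the TCP reading suggests. I reopen and go down in small steps, watching the force.

move_arm --pt "0 0 0 0 0 0" --pt "0 0 0 0 0 0" --pt "0 0 0 0 0 0" --pt "0 0 0 0 0 0" --grip 0.07

```text
time: 4.4
tcp_pos: [0.5525, -0.1203, 0.0039]
orientation: [3.046, 0.747, 0.007]
contact_force: [-0.5, 0.6, -0.2]
width: 0.0701
```

move_arm --pt "-0.001 0 -0.003 0 0 0" --pt "0 0 -0.003 0 0 0" --pt "0 0 0 0 0 0"

```text
time: 4.7
tcp_pos: [0.5513, -0.1204, -0.0027]
orientation: [3.046, 0.746, 0.007]
contact_force: [0.1, -0.3, 0.8]
width: 0.07
```

```bash
python3 - <<'E'
from h import *
st()
im={n:imaging.camera(n) for n in I}
for n in I: cv2.imwrite(f"pics/{n}3.png",im[n][:,:,::-1])
R=lambda x,w:cv2.resize(x,w,interpolation=cv2.INTER_CUBIC)
cv2.imwrite("pics/c4.png",R(im["scene"][165:235,200:270,::-1],(560,560)))
E
```

```text
t 4.7 p [ 0.5513 -0.1204 -0.0027] xang 27.54 z [ 0.0054 -0.0038 -1.    ] F [ 0.06 -0.34  0.78] M [-0.032  0.007 -0.027] w 0.07 q [ 0.65  0.39 -0.57  1.87  0.26  0.94  0.45]
```

View pics/c4.png

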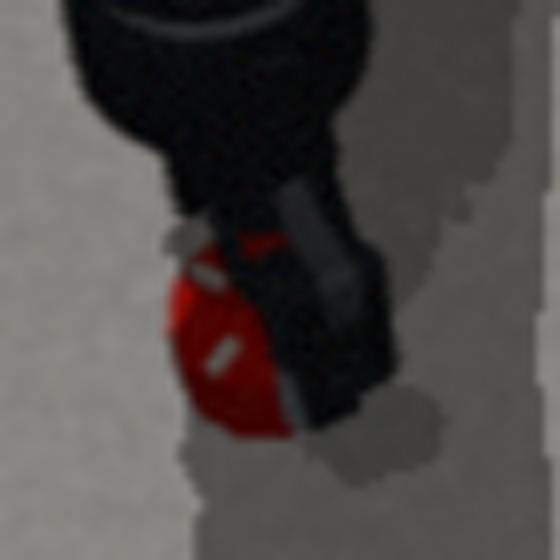

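The crop shows the front finger now beside the cap, with its tip near (320,430) and the grey pad at (290,390). I try closing here.

move_arm --pt "0 0 0 0 0 0" --pt "0 0 0 0 0 0" --pt "0 0 0 0 0 0" --pt "0 0 0 0 0 0" --pt "0 0 0 0 0 0" --pt "0 0 0 0 0 0" --grip 0.045 --force 40

```text
time: 5.4
tcp_pos: [0.5522, -0.1204, -0.0013]
orientation: [3.046, 0.746, 0.009]
contact_force: [0.8, -0.1, 0.9]
width: 0.0485
```

```bash
python3 -c "from h import *;st()"
```

```text
t 5.4 p [ 0.5522 -0.1204 -0.0013] xang 27.54 z [ 0.0068 -0.0044 -1.    ] F [ 0.77 -0.13  0.9 ] M [ 0.028  0.032 -0.017] w 0.0485 q [ 0.65  0.39 -0.57  1.87  0.26  0.95  0.45]
```

It stopped at 0.0485, under 52 mm, so it is probably only on the bevelled top edge. I reopen, go lower and grip again.

move_arm --pt "0 0 0 0 0 0" --pt "0 0 0 0 0 0" --pt "0 0 0 0 0 0" --grip 0.068

```text
time: 5.7
tcp_pos: [0.5521, -0.1204, -0.0015]
orientation: [3.046, 0.746, 0.009]
contact_force: [0.6, -0.1, -0.4]
width: 0.0677
```

move_arm --pt "-0.001 0 -0.003 -0.0 0.0 0" --pt "0 0 -0.003 0 0 0" --pt "0 0 0 0 0 0"

```text
time: 6.0
tcp_pos: [0.5509, -0.1205, -0.0082]
orientation: [3.046, 0.746, 0.008]
contact_force: [-0.2, -0.4, 0.5]
width: 0.0682
```

```bash
python3 -c "from h import *;st()"
```

```text
t 6.0 p [ 0.5509 -0.1205 -0.0082] xang 27.53 z [ 0.0064 -0.0042 -1.    ] F [-0.22 -0.44  0.51] M [-0.022  0.022  0.056] w 0.0682 q [ 0.65  0.4  -0.56  1.88  0.27  0.93  0.44]
```

move_arm --pt "0 0 -0.002 0 0 0" --pt "0 0 -0.002 0 0 0" --pt "0 0 0 0 0 0"

```text
time: 6.3
tcp_pos: [0.5507, -0.1204, -0.0128]
orientation: [3.046, 0.746, 0.008]
contact_force: [0.1, 0.8, -0.0]
width: 0.0679
```

move_arm --pt "0 0 -0.002 0 0 0" --pt "0 0 0 0 0 0"

```text
time: 6.5
tcp_pos: [0.5507, -0.1204, -0.015]
orientation: [3.046, 0.746, 0.008]
contact_force: [-0.3, -0.1, -0.6]
width: 0.068
```

move_arm --pt "0 0 -0.002 0 0 0" --pt "0 0 -0.002 0 0 0" --pt "0 0 0 0 0 0"

```text
time: 6.8
tcp_pos: [0.5509, -0.1204, -0.0192]
orientation: [3.046, 0.746, 0.008]
contact_force: [0.2, 0.3, 0.1]
width: 0.0678
```

move_arm --pt "0 0 0 0 0 0" --pt "0 0 0 0 0 0" --pt "0 0 0 0 0 0" --pt "0 0 0 0 0 0" --pt "0 0 0 0 0 0" --grip 0.045 --force 30

```text
time: 7.3
tcp_pos: [0.551, -0.1204, -0.0191]
orientation: [3.046, 0.746, 0.009]
contact_force: [-0.1, -0.2, 0.4]
width: 0.0514
```

```bash
python3 -c "from h import *;st()"
```

```text
t 7.3 p [ 0.551  -0.1204 -0.0191] xang 27.54 z [ 0.0066 -0.0042 -1.    ] F [-0.06 -0.15  0.44] M [-0.015 -0.026  0.018] w 0.0514 q [ 0.64  0.42 -0.56  1.88  0.28  0.91  0.43]
```

Now it reads 0.0514 with the pads on the flats. Here reported TCP z = cap origin − 0.019. I firm the grip and lift.

move_arm --pt "0 0 0 0 0 0" --pt "0 0 0.005 0 0 0" --pt "0 0 0.02 0 0 0" --pt "0 0 0.03 0 0 0" --pt "0 0 0.03 0 0 0" --pt "0 0 0.03 0 0 0" --pt "0 0 0.03 0 0 0" --pt "0 0 0.025 0 0 0" --pt "0 0 0 0 0 0" --force 70

```text
time: 8.2
tcp_pos: [0.5478, -0.1191, 0.1575]
orientation: [3.048, 0.749, 0.003]
contact_force: [0.6, -0.2, 0.1]
width: 0.0504
```

```bash
python3 - <<'E'
from h import *
st()
s=np.array([342.76,159.64]);t=np.array([217.59,262.16])
print("seal z.155",on("scene",*s,.155),on("top",*t,.155))
im=cv2.imread("pics/scene0.png")[:,:,::-1].astype(int)
E
```

```text
t 8.2 p [ 0.5478 -0.1191  0.1575] xang 27.61 z [ 0.0028 -0.0027 -1.    ] F [ 0.64 -0.18  0.09] M [-0.075 -0.036  0.004] w 0.0504 q [ 0.71  0.21 -0.62  1.73  0.13  1.24  0.55]
seal z.155 [0.53062889 0.11140341 0.155     ] [0.53409862 0.11072368 0.155     ]
```

move_arm --pt "-0.001 0.015 0 0 0 0" --pt "-0.002 0.03 0 0 0 0" --pt "-0.003 0.04 0 0 0 0" --pt "-0.003 0.04 0 0 0 0" --pt "-0.003 0.04 0 0 0 0" --pt "-0.002 0.03 0 0 0 0" --pt "-0.001 0.015 0 0 0 0" --pt "0 0 0 0 0 0" --pt "0 0 0 0 0 0"

```text
time: 9.1
tcp_pos: [0.5201, 0.1062, 0.1475]
orientation: [-3.046, -0.756, 0.021]
contact_force: [0.3, -0.6, -0.2]
width: 0.0507
```

```bash
python3 - <<'E'
from h import *
st()
E
```

```text
t 9.1 p [0.5201 0.1062 0.1475] xang 27.87 z [-1.390e-02  2.000e-04 -9.999e-01] F [ 0.29 -0.63 -0.17] M [-0.038 -0.074  0.027] w 0.0507 q [ 0.45  0.19 -0.77  1.79  0.13  1.23  0.13]
```

move_arm --pt "0.0065 0.0024 0.005 -0.0022 -0.0103 0" --pt "0.0065 0.0024 0.005 -0.0022 -0.0102 0" --pt "0 0 0 0 0 0" --pt "0 0 0 0 0 0"

```text
time: 9.5
tcp_pos: [0.5345, 0.1073, 0.1573]
orientation: [3.044, 0.746, 0.008]
contact_force: [0.8, -0.0, 0.2]
width: 0.0506
```

```bash
python3 - <<'E'
from h import *
st()
im={n:imaging.camera(n) for n in I}
for n in I: cv2.imwrite(f"pics/{n}4.png",im[n][:,:,::-1])
R=lambda x,w:cv2.resize(x,w,interpolation=cv2.INTER_CUBIC)
cv2.imwrite("pics/c5.png",np.hstack([R(im["top"][210:310,170:270,::-1],(400,400)),R(im["scene"][120:220,295:395,::-1],(400,400))]))
for n in I: print(n,[(k[0],k[1].round(1)) for k in blobs(masks(im[n])["red"],10)])
E
```

```text
t 9.5 p [0.5345 0.1073 0.1573] xang 27.52 z [ 0.0068 -0.0058 -1.    ] F [ 0.79 -0.03  0.19] M [-0.003 -0.021  0.019] w 0.0506 q [ 0.44  0.19 -0.77  1.76  0.15  1.24  0.11]
scene [(array([540,  81,  20,  31, 302], dtype=int32), array([552.8,  93.4])), (array([164, 208,  32,  27, 576], dtype=int32), array([179.5, 220.9]))]
top [(array([404, 201,  39,  38, 627], dtype=int32), array([423.2, 218.8]))]
```

View pics/c5.png

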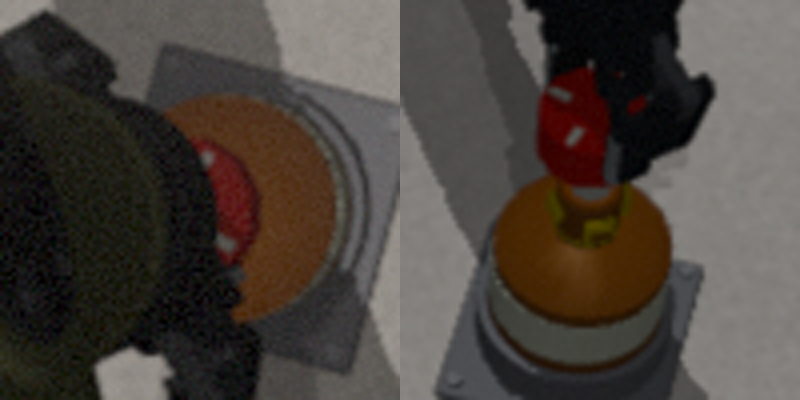

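The cap is held level above the neck. Its marks are at top (221.8,248.8) and (227,270.8), and at scene (335,143.8) and (338.8,153.8). I triangulate these to get the cap's offset from the TCP.

```bash
python3 - <<'E'
from h import *
im={n:cv2.imread(f"pics/{n}4.png")[:,:,::-1].astype(int) for n in I}
def cen(n,u,v,r=4):
    a=im[n][v-r:v+r+1,u-r:u+r+1,1];w=np.where(a>65,a-50,0);yy,xx=np.mgrid[v-r:v+r+1,u-r:u+r+1]
    print(n,a[:, :].max());return (xx*w).sum()/w.sum(),(yy*w).sum()/w.sum()
A=cen("scene",339,154),cen("top",222,249);B=cen("scene",335,144),cen("top",227,271);print(A,B)
pA=tri(*A);pB=tri(*B);print(pA,pB)
# marks A at +x,-y: ang=57.7-90 ; B at 57.7-180
for z in(.2034,):
  for n,k in(("scene",0),("top",1)):
    a=on(n,*A[k],z)[:2];b=on(n,*B[k],z)[:2];m=(a+b)/2;d=a-b
    ang=np.degrees(np.arctan2(d[1],d[0]));u=np.array([-d[1],d[0]])/np.linalg.norm(d)
    print(n,a.round(4),b.round(4),"dist",np.linalg.norm(d).round(4),"lugang",(ang-45+90).round(1),"centre",(m+u*.0181/np.sqrt(2)).round(4))
E
```

```text
scene 85
top 96
scene 65
top 83
((np.float64(338.0304568527919), np.float64(153.65989847715736)), (np.float64(221.50462962962962), np.float64(249.02777777777777))) ((np.float64(nan), np.float64(nan)), (np.float64(225.83464566929135), np.float64(270.4724409448819)))
 ** On entry to DLASCL parameter number  4 had an illegal value
 ** On entry to DLASCL parameter number  4 had an illegal value
 ** On entry to DLASCL parameter number  4 had an illegal value
 ** On entry to DLASCL parameter number  4 had an illegal value
 ** On entry to DLASCL parameter number  5 had an illegal value
 ** On entry to DLASCL parameter number  4 had an illegal value<stdin>:5: RuntimeWarning: invalid value encountered in scalar divide
Traceback (most recent call last):
  File "h.py", line 11, in tri
    s=np.linalg.lstsq(np.c_[d1,-d2],c2-c1,rcond=None)[0];a=c1+s[0]*d1;b=c2+s[1]*d2
      ~~~~~~~~~~~~~~~^^^^^^^^^^^^^^^^^^^^^^^^^^^^^^^^
numpy.linalg.LinAlgError: SVD did not converge in Linear Least Squares
```

```bash
python3 - <<'E'
from h import *
im={n:cv2.imread(f"pics/{n}4.png")[:,:,::-1].astype(int) for n in I}
def cen(n,u,v,r=3):
    a=im[n][v-r:v+r+1,u-r:u+r+1,1];w=np.clip(a-.5*a.max(),0,None);yy,xx=np.mgrid[v-r:v+r+1,u-r:u+r+1]
    return (xx*w).sum()/w.sum(),(yy*w).sum()/w.sum()
A=cen("scene",339,154),cen("top",222,249);B=cen("scene",335,144),cen("top",227,271);print(A,B)
print(tri(*A),tri(*B))
for z in(.2034,):
  for n,k in(("scene",0),("top",1)):
    a=on(n,*A[k],z)[:2];b=on(n,*B[k],z)[:2];m=(a+b)/2;d=a-b
    ang=np.degrees(np.arctan2(d[1],d[0]));u=np.array([-d[1],d[0]])/np.linalg.norm(d)
    print(n,a.round(4),b.round(4),"dist",np.linalg.norm(d).round(4),"lugang",(ang-45+90).round(1),"centre",(m+u*.0181/np.sqrt(2)).round(4))
E
```

```text
((np.float64(338.2280701754386), np.float64(153.51196172248802)), (np.float64(221.49659863945578), np.float64(249.0374149659864))) ((np.float64(334.5817223198594), np.float64(142.9261862917399)), (np.float64(225.87978142076503), np.float64(270.34535519125683)))
(array([0.55233147, 0.09675793, 0.20324797]), np.float64(0.0022682776596331528)) (array([0.52264082, 0.09169571, 0.19787608]), np.float64(0.0016951770176328184))
scene [0.5522 0.0979] [0.5268 0.092 ] dist 0.026 lugang 58.1 centre [0.5366 0.1074]
top [0.5524 0.0956] [0.5229 0.0899] dist 0.0301 lugang 55.9 centre [0.5352 0.1053]
```

Cap and neck heights agree with the text. The cap should shift about (-2.5,+4.7) mm. I do that and descend to a rim height of about 150 mm.

move_arm --pt "-0.0025 0.0047 0 0 0 0" --pt "0 0 -0.006 0 0 0" --pt "0 0 -0.01 0 0 0" --pt "0 0 -0.006 0 0 0" --pt "0 0 -0.003 0 0 0" --pt "0 0 0 0 0 0" --pt "0 0 0 0 0 0"

```text
time: 10.3
tcp_pos: [0.5305, 0.1118, 0.1287]
orientation: [3.045, 0.745, 0.004]
contact_force: [0.1, 0.1, -0.8]
width: 0.0504
```

```bash
python3 -c "from h import *;st()"
```

```text
t 10.3 p [0.5305 0.1118 0.1287] xang 27.49 z [ 0.0043 -0.0062 -1.    ] F [ 0.05  0.12 -0.81] M [0.01  0.035 0.008] w 0.0504 q [ 0.43  0.22 -0.77  1.8   0.17  1.18  0.09]
```

move_arm --pt "0.0015 0 -0.0015 0 0 0" --pt "0 0 -0.0015 0 0 0" --pt "0 0 -0.0015 0 0 0" --pt "0 0 0 0 0 0"

```text
time: 10.7
tcp_pos: [0.5327, 0.1118, 0.1245]
orientation: [3.045, 0.745, 0.006]
contact_force: [-0.0, -0.9, 0.3]
width: 0.0502
```

move_arm --pt "0 0 -0.0015 0 0 0" --pt "0 0 -0.0015 0 0 0" --pt "0 0 0 0 0 0"

```text
time: 11.0
tcp_pos: [0.533, 0.1118, 0.1215]
orientation: [3.045, 0.744, 0.007]
contact_force: [-0.3, -0.4, -0.4]
width: 0.0502
```

move_arm --pt "0 0 -0.0015 0 0 0" --pt "0 0 -0.0015 0 0 0" --pt "0 0 0 0 0 0"

```text
time: 11.3
tcp_pos: [0.5339, 0.1115, 0.1187]
orientation: [3.044, 0.744, 0.01]
contact_force: [0.8, -0.8, -0.7]
width: 0.0506
```

move_arm --pt "0 0 -0.001 0 0 0" --pt "0 0 -0.001 0 0 0" --pt "0 0 0 0 0 0"

```text
time: 11.6
tcp_pos: [0.5339, 0.1114, 0.1164]
orientation: [3.044, 0.744, 0.01]
contact_force: [-0.4, -0.7, 0.2]
width: 0.0505
```

```bash
python3 -c "from h import *;st()"
```

```text
t 11.6 p [0.5339 0.1114 0.1164] xang 27.46 z [ 0.008  -0.0065 -0.9999] F [-0.38 -0.66  0.17] M [-0.061 -0.134 -0.013] w 0.0505 q [ 0.42  0.23 -0.76  1.81  0.19  1.16  0.08]
```

move_arm --pt "0 0 -0.001 0 0 0" --pt "0 0 -0.001 0 0 0" --pt "0 0 0 0 0 0"

```text
time: 11.9
tcp_pos: [0.5339, 0.1114, 0.1143]
orientation: [3.044, 0.744, 0.01]
contact_force: [0.5, -0.7, -0.9]
width: 0.0503
```

```bash
python3 -c "from h import *;st()"
```

```text
t 11.9 p [0.5339 0.1114 0.1143] xang 27.46 z [ 0.0081 -0.0065 -0.9999] F [ 0.47 -0.67 -0.88] M [-0.053 -0.198 -0.012] w 0.0503 q [ 0.42  0.24 -0.76  1.81  0.19  1.16  0.08]
```

move_arm --pt "0 0 -0.001 0 0 0" --pt "0 0 -0.001 0 0 0" --pt "0 0 0 0 0 0"

```text
time: 12.2
tcp_pos: [0.5339, 0.1115, 0.1122]
orientation: [3.044, 0.744, 0.01]
contact_force: [0.4, -0.3, -0.1]
width: 0.0506
```

```bash
python3 -c "from h import *;st()"
```

```text
t 12.2 p [0.5339 0.1115 0.1122] xang 27.46 z [ 0.0081 -0.0065 -0.9999] F [ 0.39 -0.34 -0.09] M [-0.006 -0.08   0.02 ] w 0.0506 q [ 0.42  0.24 -0.76  1.82  0.19  1.15  0.07]
```

The rim is at about 131 mm with no resistance from the lugs, so they are in the gaps. Now I press against the seal.

move_arm --pt "0 0 -0.001 0 0 0" --pt "0 0 -0.001 0 0 0" --pt "0 0 -0.001 0 0 0" --pt "0 0 0 0 0 0"

```text
time: 12.6
tcp_pos: [0.534, 0.1115, 0.1101]
orientation: [3.043, 0.743, 0.01]
contact_force: [0.0, -0.8, 3.8]
width: 0.0504
```

```bash
python3 -c "from h import *;st()"
```

```text
t 12.6 p [0.534  0.1115 0.1101] xang 27.46 z [ 0.0083 -0.0071 -0.9999] F [ 0.02 -0.78  3.84] M [-0.116  0.152  0.006] w 0.0504 q [ 0.42  0.24 -0.76  1.82  0.19  1.15  0.07]
```

move_arm --pt "0 0 -0.001 0 0 0" --pt "0 0 -0.001 0 0 0" --pt "0 0 0 0 0 0"

```text
time: 12.9
tcp_pos: [0.5341, 0.1114, 0.1086]
orientation: [3.043, 0.743, 0.01]
contact_force: [-1.6, -1.7, 3.7]
width: 0.0508
```

```bash
python3 -c "from h import *;st()"
```

```text
t 12.9 p [0.5341 0.1114 0.1086] xang 27.46 z [ 0.0085 -0.0075 -0.9999] F [-1.56 -1.72  3.7 ] M [-0.166  0.282  0.036] w 0.0508 q [ 0.42  0.24 -0.76  1.82  0.19  1.14  0.07]
```

move_arm --pt "0 0 -0.0015 0 0 0" --pt "0 0 -0.0015 0 0 0" --pt "0 0 0 0 0 0"

```text
time: 13.2
tcp_pos: [0.5341, 0.1114, 0.1064]
orientation: [3.042, 0.743, 0.01]
contact_force: [-2.8, -0.8, 6.4]
width: 0.0503
```

```bash
python3 -c "from h import *;st()"
```

```text
t 13.2 p [0.5341 0.1114 0.1064] xang 27.45 z [ 0.0085 -0.0081 -0.9999] F [-2.75 -0.78  6.44] M [-0.195  0.464 -0.031] w 0.0503 q [ 0.41  0.25 -0.76  1.82  0.2   1.14  0.07]
```

move_arm --pt "0 0 -0.0015 0 0 0" --pt "0 0 -0.0015 0 0 0" --pt "0 0 0 0 0 0"

```text
time: 13.5
tcp_pos: [0.5341, 0.1114, 0.105]
orientation: [3.041, 0.743, 0.01]
contact_force: [-2.0, -1.2, 7.1]
width: 0.0501
```

```bash
python3 -c "from h import *;st()"
```

```text
t 13.5 p [0.5341 0.1114 0.105 ] xang 27.45 z [ 0.0085 -0.0092 -0.9999] F [-2.   -1.2   7.12] M [-0.245  0.617  0.008] w 0.0501 q [ 0.41  0.25 -0.76  1.82  0.2   1.14  0.06]
```

The force follows the seal spring (7.1 N, so h is about 125 mm). The side force suggests easing slightly toward -x, and I go about 3 mm deeper.

move_arm --pt "-0.0006 -0.0003 -0.0015 0 0 0" --pt "0 0 -0.0015 0 0 0" --pt "0 0 0 0 0 0"

```text
time: 13.8
tcp_pos: [0.5341, 0.1113, 0.1043]
orientation: [3.04, 0.742, 0.012]
contact_force: [-3.1, -1.3, 9.8]
width: 0.0507
```

```bash
python3 -c "from h import *;st()"
```

```text
t 13.8 p [0.5341 0.1113 0.1043] xang 27.44 z [ 0.0101 -0.0099 -0.9999] F [-3.12 -1.29  9.78] M [-0.283  0.707 -0.034] w 0.0507 q [ 0.41  0.25 -0.76  1.83  0.2   1.14  0.06]
```

move_arm --pt "0 0 -0.0015 0 0 0" --pt "0 0 0 0 0 0"

```text
time: 14.0
tcp_pos: [0.5341, 0.1114, 0.1043]
orientation: [3.039, 0.742, 0.011]
contact_force: [-1.9, -1.2, 9.1]
width: 0.0505
```

```bash
python3 -c "from h import *;st()"
```

```text
t 14.0 p [0.5341 0.1114 0.1043] xang 27.44 z [ 0.0102 -0.0109 -0.9999] F [-1.92 -1.16  9.06] M [-0.308  0.682 -0.01 ] w 0.0505 q [ 0.41  0.25 -0.76  1.83  0.2   1.14  0.06]
```

move_arm --pt "0 0 -0.0025 0 0 0" --pt "0 0 -0.0025 0 0 0"

```text
time: 14.2
tcp_pos: [0.5343, 0.1113, 0.1012]
orientation: [3.038, 0.741, 0.012]
contact_force: [-4.3, -2.3, 11.0]
width: 0.0506
```

```bash
python3 -c "from h import *;st()"
```

```text
t 14.2 p [0.5343 0.1113 0.1012] xang 27.43 z [ 0.0105 -0.0121 -0.9999] F [-4.33 -2.34 10.99] M [-0.362  0.915 -0.037] w 0.0506 q [ 0.41  0.25 -0.76  1.83  0.21  1.13  0.06]
```

h is about 121 mm at 11 N. I start the clockwise turn in small steps, holding the press.

move_arm --pt "-0.0005 -0.0003 -0.0008 0 0 -0.05" --pt "-0.0005 -0.0003 -0.0008 0 0 -0.05" --pt "0 0 -0.0008 0 0 -0.05"

```text
time: 14.5
tcp_pos: [0.5359, 0.1116, 0.1028]
orientation: [3.085, 0.504, 0.019]
contact_force: [-2.9, -2.4, 8.8]
width: 0.0501
```

```bash
python3 -c "from h import *;st()"
```

```text
t 14.5 p [0.5359 0.1116 0.1028] xang 18.57 z [ 0.0145 -0.0139 -0.9998] F [-2.9  -2.39  8.84] M [-0.468  0.644  0.002] w 0.0501 q [ 0.39  0.25 -0.74  1.83  0.2   1.13 -0.09]
```

move_arm --pt "-0.0012 -0.0002 -0.002 0.004 0.003 0" --pt "-0.001 0 -0.002 0.004 0.003 0"

```text
time: 14.7
tcp_pos: [0.5359, 0.1118, 0.102]
orientation: [3.092, 0.504, 0.019]
contact_force: [-2.2, -0.7, 12.3]
width: 0.0501
```

```bash
python3 -c "from h import *;st()"
```

```text
t 14.7 p [0.5359 0.1118 0.102 ] xang 18.51 z [ 0.0133 -0.0064 -0.9999] F [-2.22 -0.67 12.34] M [-0.435  0.763 -0.029] w 0.0501 q [ 0.39  0.25 -0.74  1.83  0.19  1.13 -0.09]
```

move_arm --pt "-0.001 -0.0003 -0.0012 0.001 0.002 -0.05" --pt "-0.001 -0.0003 -0.0012 0 0.002 -0.05" --pt "-0.0005 0 -0.0012 0 0 -0.05"

```text
time: 15.0
tcp_pos: [0.537, 0.111, 0.1027]
orientation: [3.121, 0.262, 0.024]
contact_force: [-2.1, -2.9, 10.0]
width: 0.0502
```

```bash
python3 -c "from h import *;st()"
```

```text
t 15.0 p [0.537  0.111  0.1027] xang 9.59 z [ 0.0159 -0.0082 -0.9998] F [-2.12 -2.86  9.96] M [-0.555  0.627 -0.007] w 0.0502 q [ 0.38  0.24 -0.72  1.83  0.19  1.12 -0.24]
```

move_arm --pt "-0.001 0 -0.0018 0.002 0.004 -0.05" --pt "-0.001 0 -0.0015 0.001 0.004 -0.05" --pt "-0.001 0 -0.0015 0 0.003 -0.05"

```text
time: 15.3
tcp_pos: [0.5372, 0.1105, 0.1023]
orientation: [3.133, 0.017, 0.016]
contact_force: [-2.0, -1.4, 10.3]
width: 0.0509
```

```bash
python3 -c "from h import *;st()"
```

```text
t 15.3 p [0.5372 0.1105 0.1023] xang 0.61 z [ 0.0105 -0.0088 -0.9999] F [-2.04 -1.36 10.35] M [-0.347  0.557  0.07 ] w 0.0509 q [ 0.36  0.24 -0.69  1.82  0.18  1.13 -0.39]
```

move_arm --pt "-0.001 0.0002 -0.0018 0.001 0.002 -0.04" --pt "-0.0005 0 -0.0015 0.001 0.002 -0.04"

```text
time: 15.5
tcp_pos: [0.5373, 0.1104, 0.1019]
orientation: [3.131, -0.115, 0.015]
contact_force: [-3.4, -1.2, 11.0]
width: 0.0504
```

```bash
python3 -c "from h import *;st()"
```

```text
t 15.5 p [0.5373 0.1104 0.1019] xang -4.19 z [ 0.0092 -0.0089 -0.9999] F [-3.41 -1.22 10.97] M [-0.373  0.85   0.047] w 0.0504 q [ 0.35  0.24 -0.68  1.82  0.18  1.13 -0.47]
```

move_arm --pt "-0.0005 0.0002 -0.0016 0.001 0.001 -0.04" --pt "-0.0005 0 -0.0016 0.001 0.001 -0.04"

```text
time: 15.7
tcp_pos: [0.5375, 0.1101, 0.1014]
orientation: [3.123, -0.245, 0.015]
contact_force: [-3.0, -1.5, 12.0]
width: 0.0502
```

```bash
python3 -c "from h import *;st()"
```

```text
t 15.7 p [0.5375 0.1101 0.1014] xang -8.98 z [ 0.0089 -0.0092 -0.9999] F [-3.03 -1.49 11.96] M [-0.39   0.781  0.122] w 0.0502 q [ 0.34  0.24 -0.67  1.82  0.18  1.13 -0.55]
```

move_arm --pt "-0.0007 0.0002 -0.001 0.001 0.001 -0.03"

```text
time: 15.8
tcp_pos: [0.5375, 0.1101, 0.1017]
orientation: [3.119, -0.295, 0.016]
contact_force: [-2.2, -1.6, 10.3]
width: 0.0503
```

```bash
python3 -c "from h import *;st()"
```

```text
t 15.8 p [0.5375 0.1101 0.1017] xang -10.79 z [ 0.0092 -0.0092 -0.9999] F [-2.25 -1.65 10.34] M [-0.429  0.517  0.06 ] w 0.0503 q [ 0.34  0.24 -0.67  1.82  0.18  1.13 -0.58]
```

move_arm --pt "-0.0007 0.0002 -0.001 0.001 0.001 -0.03"

```text
time: 15.9
tcp_pos: [0.5376, 0.11, 0.102]
orientation: [3.115, -0.344, 0.017]
contact_force: [-2.0, -2.5, 10.1]
width: 0.0504
```

```bash
python3 -c "from h import *;st()"
```

```text
t 15.9 p [0.5376 0.11   0.102 ] xang -12.59 z [ 0.0096 -0.0091 -0.9999] F [-2.   -2.5  10.07] M [-0.425  0.56   0.063] w 0.0504 q [ 0.33  0.24 -0.66  1.82  0.17  1.13 -0.61]
```

move_arm --pt "-0.0007 0.0002 -0.0018 0.001 0.001 -0.03" --pt "-0.0007 0.0002 -0.0014 0.001 0.001 -0.03"

```text
time: 16.1
tcp_pos: [0.5377, 0.1099, 0.1017]
orientation: [3.103, -0.441, 0.018]
contact_force: [-2.1, -1.5, 10.9]
width: 0.0503
```

```bash
python3 -c "from h import *;st()"
```

```text
t 16.1 p [0.5377 0.1099 0.1017] xang -16.19 z [ 0.0102 -0.0092 -0.9999] F [-2.13 -1.51 10.91] M [-0.384  0.747  0.057] w 0.0503 q [ 0.33  0.24 -0.65  1.82  0.17  1.13 -0.67]
```

move_arm --pt "-0.0007 0.0002 -0.0014 0.001 0.001 -0.03" --pt "-0.0007 0.0002 -0.0014 0.001 0.001 -0.03"

```text
time: 16.3
tcp_pos: [0.5374, 0.11, 0.1016]
orientation: [3.088, -0.538, 0.018]
contact_force: [-3.5, -1.9, 11.7]
width: 0.0505
```

```bash
python3 -c "from h import *;st()"
```

```text
t 16.3 p [0.5374 0.11   0.1016] xang -19.76 z [ 0.0101 -0.0093 -0.9999] F [-3.52 -1.88 11.74] M [-0.364  0.88   0.099] w 0.0505 q [ 0.32  0.24 -0.65  1.82  0.17  1.13 -0.73]
```

move_arm --pt "-0.0007 0.0002 -0.0013 0.001 0.001 -0.025"

```text
time: 16.4
tcp_pos: [0.5372, 0.1101, 0.1017]
orientation: [3.081, -0.578, 0.018]
contact_force: [-2.2, -2.2, 11.1]
width: 0.0506
```

```bash
python3 -c "from h import *;st()"
```

```text
t 16.4 p [0.5372 0.1101 0.1017] xang -21.25 z [ 0.0101 -0.0093 -0.9999] F [-2.21 -2.17 11.12] M [-0.312  0.763  0.248] w 0.0506 q [ 0.32  0.24 -0.64  1.82  0.17  1.13 -0.76]
```

move_arm --pt "-0.0007 0.0002 -0.0013 0.001 0.001 -0.025"

```text
time: 16.5
tcp_pos: [0.537, 0.1102, 0.1017]
orientation: [3.073, -0.617, 0.018]
contact_force: [-3.8, -1.9, 10.8]
width: 0.0501
```

```bash
python3 -c "from h import *;st()"
```

```text
t 16.5 p [0.537  0.1102 0.1017] xang -22.72 z [ 0.01   -0.0091 -0.9999] F [-3.85 -1.94 10.78] M [-0.3    0.79   0.232] w 0.0501 q [ 0.31  0.23 -0.64  1.83  0.17  1.13 -0.78]
```

move_arm --pt "-0.0007 0.0002 -0.0013 0.001 0.001 -0.025"

```text
time: 16.6
tcp_pos: [0.5368, 0.1105, 0.1017]
orientation: [3.065, -0.656, 0.018]
contact_force: [-2.6, -1.3, 11.8]
width: 0.0507
```

```bash
python3 -c "from h import *;st()"
```

```text
t 16.6 p [0.5368 0.1105 0.1017] xang -24.17 z [ 0.01   -0.009  -0.9999] F [-2.55 -1.32 11.78] M [-0.332  0.728  0.301] w 0.0507 q [ 0.31  0.23 -0.64  1.83  0.17  1.13 -0.81]
```

Mz climbed to 0.30 N m after 51.6° of turn, so the cap is at the stop, with an estimated load of about 27 N. I ease the torque slightly and let the cap rise.

move_arm --pt "0 0 0 0 0 0.015" --pt "0 0 0.001 0 0 0.01" --pt "0 0 0.001 0 0 0"

```text
time: 16.9
tcp_pos: [0.5366, 0.1107, 0.1049]
orientation: [3.073, -0.615, 0.019]
contact_force: [-1.7, -0.4, 4.3]
width: 0.0503
```

```bash
python3 -c "from h import *;st()"
```

```text
t 16.9 p [0.5366 0.1107 0.1049] xang -22.62 z [ 0.0101 -0.0096 -0.9999] F [-1.74 -0.42  4.28] M [-0.221  0.315  0.093] w 0.0503 q [ 0.31  0.23 -0.64  1.82  0.16  1.13 -0.78]
```

move_arm --pt "0 0 0.001 0 0 0" --pt "0 0 0.001 0 0 0"

```text
time: 17.1
tcp_pos: [0.5365, 0.1107, 0.1069]
orientation: [3.073, -0.614, 0.019]
contact_force: [-0.2, -0.5, 1.4]
width: 0.0505
```

```bash
python3 -c "from h import *;st()"
```

```text
t 17.1 p [0.5365 0.1107 0.1069] xang -22.59 z [ 0.0102 -0.0096 -0.9999] F [-0.25 -0.54  1.4 ] M [-0.085  0.232  0.127] w 0.0505 q [ 0.31  0.23 -0.64  1.82  0.16  1.14 -0.78]
```

At the 126 mm level the tool carries only 1.4 N, where an unlocked cap would push about 7 N, so the pockets are holding it. I relax and open.

move_arm --pt "0 0 0.0007 0 0 0" --pt "0 0 0 0 0 0"

```text
time: 17.3
tcp_pos: [0.5365, 0.1107, 0.1071]
orientation: [3.074, -0.614, 0.018]
contact_force: [-0.6, -0.0, 3.7]
width: 0.0504
```

```bash
python3 -c "from h import *;st()"
```

```text
t 17.3 p [0.5365 0.1107 0.1071] xang -22.59 z [ 0.01   -0.0094 -0.9999] F [-0.55 -0.01  3.67] M [-0.085  0.271  0.102] w 0.0504 q [ 0.31  0.23 -0.64  1.82  0.16  1.14 -0.78]
```

move_arm --pt "0 0 0 0 0 0" --pt "0 0 0 0 0 0" --pt "0 0 0 0 0 0" --pt "0 0 0 0 0 0" --grip 0.075

```text
time: 17.7
tcp_pos: [0.5357, 0.1111, 0.1056]
orientation: [3.074, -0.615, 0.015]
contact_force: [-0.7, -0.5, 0.7]
width: 0.0748
```

move_arm --pt "0 0 0.005 0 0 0" --pt "0 0 0.015 0 0 0" --pt "0 0 0.03 0 0 0" --pt "0 0 0.03 0 0 0" --pt "0 0 0.03 0 0 0" --pt "-0.01 -0.03 0.02 0 0 0" --pt "-0.01 -0.04 0 0 0 0" --pt "-0.01 -0.045 0 0 0 0" --pt "0 -0.045 0 0 0 0" --pt "0 -0.045 0 0 0 0" --pt "0 -0.045 0 0 0 0" --pt "0 -0.03 0 0 0 0" --pt "0 0 0 0 0 0" --pt "0 0 0 0 0 0"

```text
time: 19.1
tcp_pos: [0.5037, -0.1751, 0.2601]
orientation: [3.078, -0.602, 0.048]
contact_force: [-0.4, -0.2, 0.0]
width: 0.0752
```

```bash
python3 - <<'E'
from h import *
st()
im={n:imaging.camera(n) for n in I}
for n in I: cv2.imwrite(f"pics/{n}5.png",im[n][:,:,::-1])
R=lambda x,w:cv2.resize(x,w,interpolation=cv2.INTER_CUBIC)
cv2.imwrite("pics/c6.png",np.hstack([R(im["top"][110:310,150:350,::-1],(400,400)),R(im["scene"][120:220,295:395,::-1],(400,400))]))
bs={n:[(k[0],k[1].round(1)) for k in blobs(masks(im[n])["red"],10)] for n in I};print(bs)
E
```

```text
t 19.1 p [ 0.5037 -0.1751  0.2601] xang -22.12 z [ 0.0288 -0.0112 -0.9995] F [-0.4  -0.18  0.04] M [0.066 0.043 0.015] w 0.0752 q [ 0.66  0.04 -0.39  1.67  0.02  1.4  -0.12]
{'scene': [(array([540,  81,  20,  31, 329], dtype=int32), array([552.8,  93.2])), (array([330, 153,  26,  21, 360], dtype=int32), array([342.7, 163.1])), (array([164, 208,  32,  27, 577], dtype=int32), array([179.4, 220.9]))], 'top': [(array([404, 201,  39,  38, 978], dtype=int32), array([422.9, 219.1])), (array([201, 245,  35,  36, 838], dtype=int32), array([217.7, 262.2]))]}
```

View pics/c6.png

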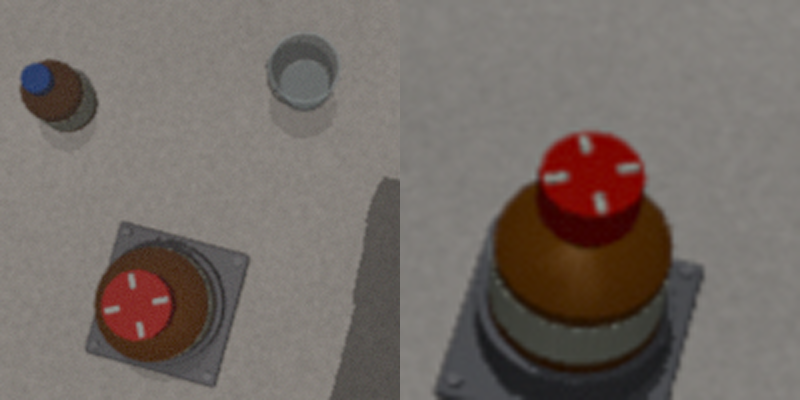

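The cap sits level on the bottle at top (217.7,262.2), and the beaker and small bottle look unmoved. Next I check the cap's angle and height.

```bash
python3 - <<'E'
from h import *
im={n:cv2.imread(f"pics/{n}5.png")[:,:,::-1] for n in I}
ms=capmarks(im["scene"],"scene",(330,153,26,21))[1];mt=capmarks(im["top"],"top",(201,245,35,36))[1]
print(len(ms),len(mt));cs=np.mean([c for _,c in ms],0);ct=np.mean([c for _,c in mt],0)
print(tri(cs,ct))
q=[on("top",*c,.153)-on("top",*ct,.153) for _,c in mt];print([np.degrees(np.arctan2(v[1],v[0])).round(1) for v in q],[np.hypot(*v[:2]).round(4) for v in q])
# scale: seal top earlier at .155 triangulated .1595
a=cv2.imread("pics/top0.png").astype(int);b=cv2.imread("pics/top5.png").astype(int)
for n,(x,y,w,h) in dict(beaker=(275,120,55,55),reagent=(155,130,50,50),rack=(365,115,65,55)).items(): print(n,np.abs(a-b)[y:y+h,x:x+w].mean().round(1))
E
```

```text
4 4
(array([0.53409887, 0.11167884, 0.14907112]), np.float64(0.00034768041271385984))
[np.float64(8.9), np.float64(-80.6), np.float64(98.8), np.float64(-170.7)] [np.float64(0.0186), np.float64(0.0184), np.float64(0.0186), np.float64(0.0187)]
beaker 8.6
reagent 8.0
rack 7.8
```

```bash
python3 -c "
from plant import robot
print(robot.job_done())"
```

```text
the job is handed in; nothing more can be done
None
```

I put the red cap on the amber bottle, pressed it down, turned it clockwise to the stop, let it spring up and released it. I believe it is locked. The job is handed in, at about 19 s on the robot's clock.

**Grasp:** The first close passed over the top of the cap, because the finger tips stood about 20 mm higher than I expected from the TCP reading. The second caught only the cap's edge. Neither visibly moved the cap, and the third, lower grip held it on the flats at about 51 mm.

**Pressing and turning:** The seal force rose to about 11–12 N. The cap turned 51.6° before the twisting moment climbed to 0.30 N m at the stop. By the figures in your text that is about 27 N on the bottle. It is an estimate, not a direct measurement, but it is below the 35 N limit.

**Last checks:**
- **Force:** when I let the cap up to about 126 mm, the tool carried 1.4–3.7 N. An unlocked cap would push with about 7 N.
- **Angle:** the cap's marks are now at about 9°, and the neck lugs are centred at about 13.5°, so the cap's lugs lie under them.
- **Height:** the two views gave 149 mm for the cap's top, against 153 mm expected when locked and 158 mm if it had come loose. The two-view heights were off by 4–5 mm either way, so height alone does not settle it.
- **Other objects:** the final pictures show the beaker and small bottle unmoved. I checked the rack only by comparing pictures, and it showed no change beyond noise.

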